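# Drop the eccentric stop and push the clamp slide home

## Robot

A 7-joint arm with a two-finger parallel gripper is mounted at the origin on a cart in front of the work surface, level with it; the furniture and walls round the work are solid. World frame = base frame: x ahead of the robot, y to its left, z up, the work surface at z = 0. Lengths are in m, angles in degrees, forces in N, time in s.
With the tool pointing down it reaches from about 0.425 to 1.025 m from the base axis. Payload 3.6 kg.
Tool frame: the origin (TCP) lies between the finger pads; the fingertips stand 17 mm ahead of it and the grasp point (between the pads) lies 2 mm behind it; z points along the fingers, y is the direction in which the jaws open and shut (so a half turn about z gives the same grasp; the last joint's range is limited). The gripper opens to 85 mm and grips with 20 to 120 N. Pads are 22 mm wide; open, the fingers measure 114 mm over their backs; the gripper's body (76 mm by 85 mm) begins 54 mm behind the grasp point. The pads swing forward as they close: fully open they stand 13 mm farther back than shut.
Start: joints at [-72.508, 33.873, 2.773, 92.16, -1.908, 54.013, -1.931], TCP at [0.282, 0.668, 0.248] pointing down, gripper open.
Joint ranges: [-153.93, 153.93], [-27.13, 128.08], [-72.61, 78.16], [10.71, 143.7], [-87.88, 267.88], [4.46, 118.87], [-176.78, 176.78]. Speed limits (degrees/s): [147.25, 147.25, 180, 180, 180, 180, 180].

## Interface

Orientations are given as a 3x3 rotation matrix whose columns are the frame's x, y, z axes.
In Python, from rig import * gives the robot as it stands.
- The arm moves only by the tool play_rows, never from a script. Its argument "commands" is one flat list of numbers, 7 for each row, row after row: the opening, from -1 (shut) to 1 (fully open), then the shift along the world's x, y, z in mm, then the turn, a rotation vector about the world's x, y, z in degrees. A call has 1 to 10 rows; each row is the pose to reach, as a shift and turn from the pose measured when the call began; what a row does not reach only later rows make up. A row lasts 1/8 s, in which the tool goes at most 62.5 mm and 10.7 degrees, less where a joint would pass 70% of its speed; a pose out of reach is approached as far as the arm can. A call with a gripper value outside its range is refused whole. The fingers move at their own pace and stop on an object; "force" is the grip in N (left out, the last holds). Time passes only in rows, so rows that repeat a pose let the fingers close. It gives the time, the measured TCP pose, the force and the opening at its end, in the units of the state.
- get_obs(): the state, without advancing time (a new reading comes with each control period).
- grab_frame(name): name is "scene" or "top" or "wrist"; returns a dict with "frame" (480x640x3 uint8, red, green, blue), "intrinsics" (3x3 intrinsics, pixels), "extrinsics" (4x4, takes a point from camera to world coordinates). Camera axes: x right, y up, looking along -z (the intrinsics and any distortion apply to the point x, -y, -z); pixel columns grow to the right and rows downward; lengths in m; the calibration is good to about 2 mm. A picture is of the moment at which its call begins. There is no depth.
- finish_job(): hands the job in, once; it reports no verdict.
The state is a dict: "t": time; "q": joint angles; "joint_vel": joint speeds; "joint_torque": joint torques, N m; "position": TCP position; "eef_rot": TCP orientation; "wrist_force": force on the tool from outside, world axes, zero at the start; "moment": the same for the moment, N m; "opening": finger opening in m.
Only numpy, scipy, OpenCV 4.12 (cv2) and the standard library are available. Lean on these libraries where they do the work, as an engineer would, in place of code of your own. Each camera call takes 0.05 s, during which the arm holds its last target.

## Task

Close the clamping jig on its wood block. The eccentric cam is holding the jaw slide back: push its lever peg round with the fingertips until the lever points straight ahead along the jig, at the line scribed on the board (the cam's low point), leaving the slide where it is meanwhile; then push the slide forward by its upright rear plate until the jaw has driven the block squarely up against the end stop, and come away. Move the block only with the slide: do not touch or lift it, do not force the slide against the cam, and leave the tools and scraps lying around undisturbed.

Things in the scene. Friction and masses are not known exactly. Their poses are not given: they have to be found in the camera images.
- jig: Plywood clamping jig fixed to the bench, board 250x250x15 mm. Origin on the bench under the slide's centre line; +x forward (the way the slide closes), +y left. Board spans x -130 to 120, y -165 to 85 mm. End stop: wooden fence 150 mm wide, face at x=85, top at z=60 mm. Rails (tops z=35) at x -115 to -15, y +/-55. Thin line scribed on the board at y=-120, x 71 to 93 mm.
- slide (a joint): Steel jaw slide, m: 0 = fully back, grows forward (+x of the jig); about 2 N plus the block's friction; stays where left. At 0.037 the block is tight between jaw and stop. Jaw 100 mm wide, face at jig x=-20 mm at 0, top z=78. An arm on its right (-y), top z=49 mm, carries a roller behind the cam at jig y=-120: unless the cam is near its low point the roller meets its rim and the slide stops short.
- push_face (a point): Middle of the rear face of the slide's upright push plate, which stands across the jig: 84 mm wide, 12 mm thick, from 38 to 100 mm above the bench. This point is 69 mm above the bench, at x=-100, y=0 mm in the jig when the slide is at 0. Push it toward +x of the jig.
- cam (a joint): Eccentric cam on an upright axis, rad: 0 = low point at the roller, lever straight forward (+x of the jig); positive = clockwise of that seen from above (1.57: lever points right, -y; 2.5: right and back). Starts between 1.7 and 2.5: turn it anticlockwise. Range -0.45 to 2.8, so it can overshoot the low point. About 5 N at the peg; stays where left and the slide does not drive it.
- cam_axis (a point): Point on the cam's upright turning axis, 48 mm above the bench, at x = -20, y = -120 mm in the jig. The cam is a disc of 36 mm radius, set 18 mm off this axis, 18 to 36 mm above the bench.
- lever_peg (a point): Middle of the black upright peg at the end of the cam lever, 80 mm from the cam's axis. The peg is 16 to 20 mm in diameter and stands from 47 to 101 mm above the bench; this point is 75 mm above it. The lever is a flat steel bar 14 mm wide, its underside 38 and its top 46 mm above the bench.
- block: Loose brown hardwood block, 68 (its x) x 130 (its y) x 60 mm (z), about 0.35 kg, lying across the jig between jaw and end stop with its 68 mm side along the jig; origin at the centre of its underside, which is 15 mm above the bench. Seated against the end stop its centre is at x = +51 mm in the jig.
- offcut: Bystander: small dark wood scrap, 30x55x18 mm, to the left of the jig. Leave it.
- tape_measure: Bystander: black and red tape measure, 37x93x68 mm, left of the jig. Leave it.
- wood_egg: Bystander: small turned wooden knob, 44x44x38 mm, left of the jig. Leave it.
- pencil: Bystander: red carpenter's pencil, 14x168x9 mm, right of the jig. Leave it.
- sanding_block: Bystander: sanding block, 65x112x37 mm, ahead of the jig on the right. Leave it.
- screwdriver_1: Bystander: blue-handled screwdriver, 30x213x30 mm, on the right. Leave it.

How it is judged (in metres and radians):
On the way, in this order (a step that is already met when the one before it is completed fails the run):
1. the cam is turned to its low point (within 0.25 rad) while the slide is still back (not more than 8 mm forward) (value of joint cam between -0.25 and 0.25 rad and value of joint slide below 0.008 m), for 0.2 s.
2. the slide is pushed home (at least 35 mm forward) (value of joint slide above 0.035 m), for 0.1 s.
At the end, for the whole second after the job is handed in: The cam is within 0.25 rad of its low point, the slide 35 mm or more forward, and the block lies flat and at rest on the board, square to the jig within 0.04 rad, its centre within 2.5 mm of the seated place against the end stop and within 20 mm of the centre line (value of joint cam between -0.25 and 0.25 rad and value of joint slide between 0.035 and 0.0395 m and x of block in the frame of jig between 0.0485 and 0.0535 m and y of block in the frame of jig between -0.02 and 0.02 m and z of block in the frame of jig below 0.019 m and angle between the x axis of block and the x axis of jig, either way round below 0.04 rad and angle between block's own z axis and vertical below 0.04 rad and linear speed of block below 0.01 m/s); the robot touches nothing.
It fails at once if the robot touches the block (over 1 N) (contact force between any of the fingers, the arm and block above 1 N).
It fails at once if the block is lifted (over 10 mm) or tipped (height (world z) of block above 0.025 m or angle between block's own z axis and vertical above 0.2 rad).
It fails at once if the slide is forced against the cam (over 15 N) (contact force between slide and cam above 15 N).
It fails at once if a bystander is moved more than 20 mm (distance of any of offcut, tape_measure, wood_egg, pencil, sanding_block, screwdriver_1 from where it was at the start of the episode above 0.02 m).
It also fails if it takes over 51 s, if anything falls off the work surface, if the arm or the gripper's body presses on something with over 40 N, if the wrist force passes 120 N, or if a joint passes its speed limit or range.

## Working session

There is one attempt and no reset: what is moved stays moved. The work goes in short steps, Python scripts to look and compute and a tool call to move; the robot and the scene stay as the last step left them, time stands still between calls to the robot, and variables do not carry over. Pictures are saved under pics/ and viewed, and the job is handed in when it is done.

Besides the shell and the picture viewer there is one more tool, called after "Call:" as name(argument=value, ...) on one line, values as JSON. play_rows: Moves the arm, as the interface text tells. Its arguments: {"type":"object","properties":{"commands":{"type":"array"},"force":{"type":"number"}},"required":["commands"]}

```bash
mkdir -p pics
python3 - <<'E'
from rig import *
import cv2,numpy as np,pickle
o=get_obs();print(o['t'],o['position'],o['eef_rot'],o['opening'])
d={}
for n in('scene','top','wrist'):
    f=grab_frame(n);d[n]=f
    cv2.imwrite(f'pics/{n}0.png',cv2.cvtColor(f['frame'],cv2.COLOR_RGB2BGR))
    print(n,f['intrinsics'],f['extrinsics'],[k for k in f])
pickle.dump(d,open('f0.pkl','wb'))
E
```

```text
0.0 [0.2811609  0.66739071 0.2471281 ] [[-9.21590216e-01  3.88163423e-01 -7.93916785e-04]
 [ 3.88164223e-01  9.21587745e-01 -2.13632796e-03]
 [-9.75803953e-05 -2.27698904e-03 -9.99997403e-01]] 0.08550163858664779
scene [[570.00216017   0.         315.4479081 ]
 [  0.         570.00216017 238.56835571]
 [  0.           0.           1.        ]] [[ 0.68009096  0.49107085 -0.54435808 -0.22375516]
 [-0.73279134  0.43284491 -0.52503537 -0.80990673]
 [-0.02220694  0.75597269  0.65422637  1.04078838]
 [ 0.          0.          0.          1.        ]] ['frame', 'intrinsics', 'extrinsics']
top [[441.97736599   0.         314.28971415]
 [  0.         441.97736599 234.04348813]
 [  0.           0.           1.        ]] [[ 0.02189258  0.99044291 -0.1361747   0.43200127]
 [-0.99974649  0.02097151 -0.00819499 -0.04573098]
 [-0.00526088  0.13631958  0.99065094  1.12596521]
 [ 0.          0.          0.          1.        ]] ['frame', 'intrinsics', 'extrinsics']
wrist [[425.74714737   0.         317.80587342]
 [  0.         425.74714737 241.48303177]
 [  0.           0.           1.        ]] [[ 0.38716686 -0.8893002  -0.24340701  0.21974267]
 [ 0.92200791  0.37291539  0.10409386  0.69292844]
 [-0.00180047 -0.26472489  0.9643223   0.37255781]
 [ 0.          0.          0.          1.        ]] ['frame', 'intrinsics', 'extrinsics']
```

View pics/scene0.png

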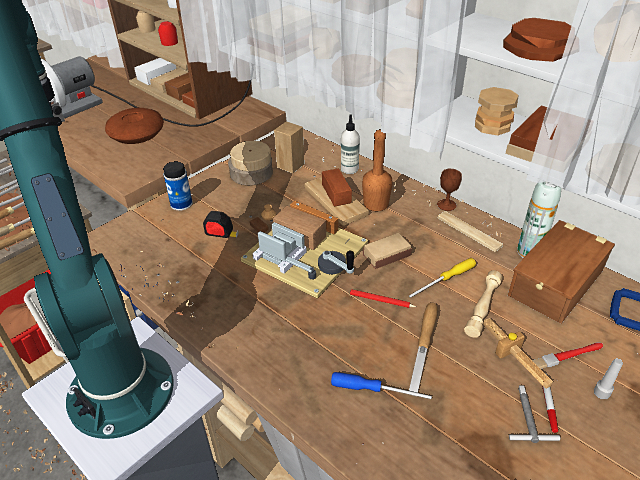

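View pics/top0.png

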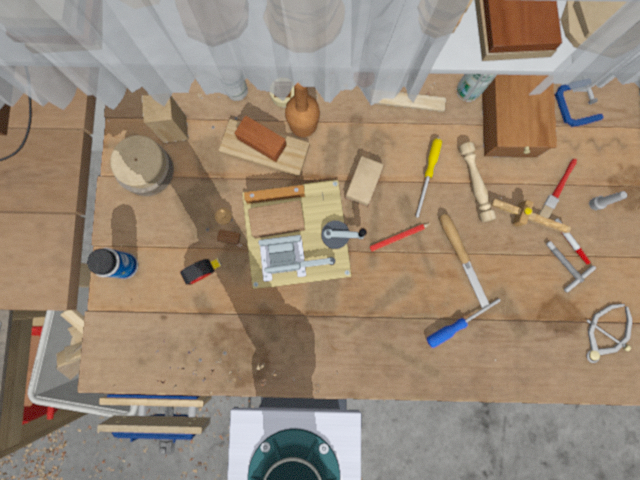

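```bash
cat > h.py <<'E'
import cv2,numpy as np,pickle
def ray(f,u,v):
    K=f['intrinsics'];E=f['extrinsics']
    d=np.array([(u-K[0,2])/K[0,0],-(v-K[1,2])/K[1,1],-1.]);return E[:3,3],E[:3,:3]@d
def onz(f,u,v,z):
    c,d=ray(f,u,v);return c+d*(z-c[2])/d[2]
def proj(f,p):
    K=f['intrinsics'];E=f['extrinsics'];q=E[:3,:3].T@(np.asarray(p)-E[:3,3])
    return K[0,0]*q[0]/-q[2]+K[0,2],K[1,1]*-q[1]/-q[2]+K[1,2]
def crop(f,x0,y0,x1,y1,s,name,pts=()):
    im=cv2.cvtColor(f['frame'],cv2.COLOR_RGB2BGR)[y0:y1,x0:x1]
    im=cv2.resize(im,None,fx=s,fy=s,interpolation=cv2.INTER_CUBIC)
    for p in pts:
        u,v=proj(f,p);cv2.circle(im,(int((u+.5-x0)*s),int((v+.5-y0)*s)),3,(255,0,255),1)
    cv2.imwrite(name,im)
E
python3 - <<'E'
from h import *
d=pickle.load(open('f0.pkl','rb'))
crop(d['top'],230,170,380,300,5,'pics/topc.png')
crop(d['scene'],230,190,390,310,5,'pics/scenec.png')
E
```

```text
(no output)
```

View pics/topc.png

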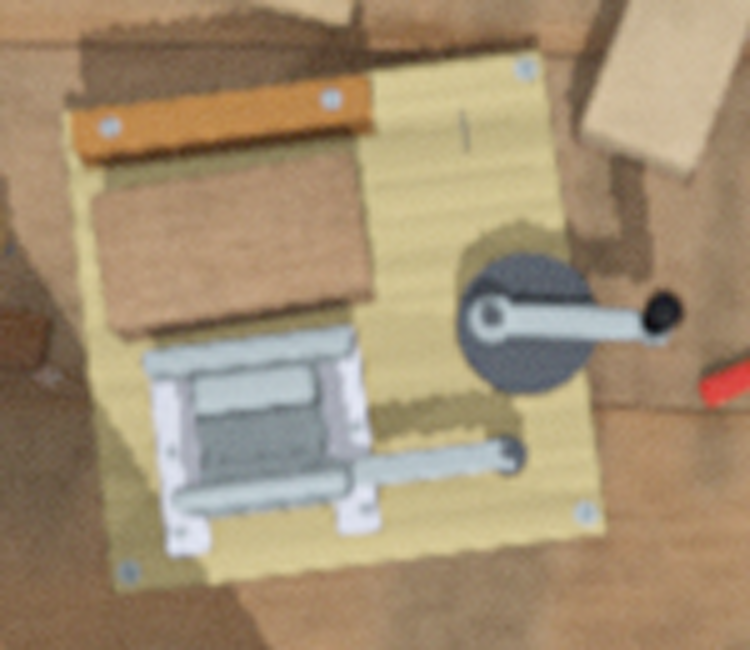

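View pics/scenec.png

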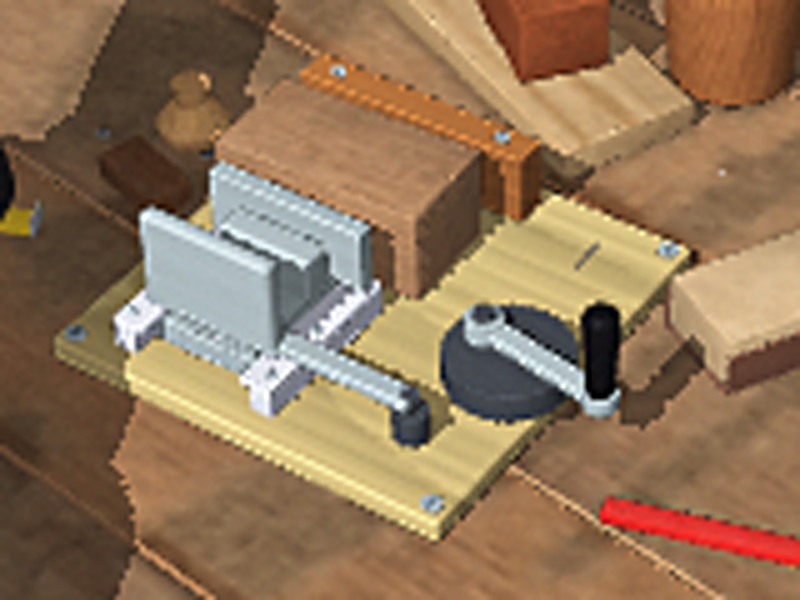

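View pics/wrist0.png

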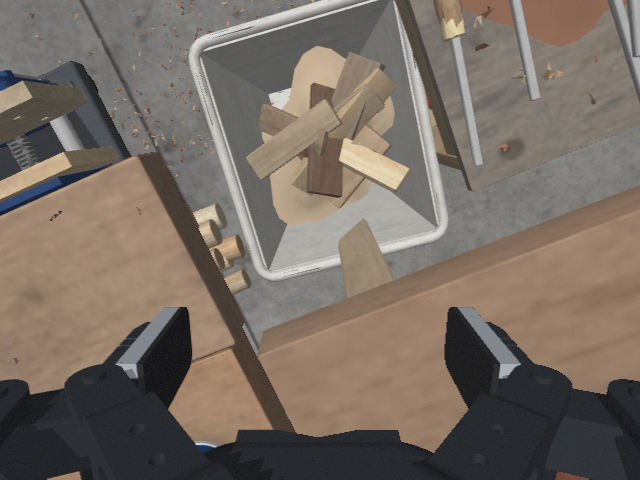

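```bash
cat >> h.py <<'E'
def fit(L,W):
    L=np.array(L)[:,:2];W=np.array(W)[:,:2];lc=L.mean(0);wc=W.mean(0);a=L-lc;b=W-wc
    th=np.arctan2((a[:,0]*b[:,1]-a[:,1]*b[:,0]).sum(),(a*b).sum())
    R=np.array([[np.cos(th),-np.sin(th)],[np.sin(th),np.cos(th)]]);t=wc-R@lc
    return th,t,R,(L@R.T+t-W)*1000
E
python3 - <<'E'
from h import *
d=pickle.load(open('f0.pkl','rb'))
L=[(.12,-.165),(-.13,-.165),(-.13,.085),(.12,.085)]
T=d['top'];S=d['scene']
P=[(c/5+230-.4,r/5+170-.4) for c,r in [(541,52),(606,531),(117,592),(67,112)]]
W=[onz(T,*p,.015) for p in P]
th,t,R,res=fit(L,W);print(np.degrees(th),t,res)
# scene corners front right, rear right, rear-left
P2=[(c/5+230-.4,r/5+190-.4) for c,r in [(693,250),(438,525),(57,342)]]
W2=[onz(S,*p,.015) for p in P2]
th2,t2,R2,res2=fit(L[:3],W2);print(np.degrees(th2),t2,res2)
def J(x,y,z): return np.append(R@[x,y]+t,z)
# peg
pk=[(T,663/5+230-.4,308/5+170-.4,.101),(S,602/5+230-.4,310/5+190-.4,.101)]
for f,u,v,z in pk:
    p=onz(f,u,v,z);j=R.T@(p[:2]-t);print('peg',p,j, np.degrees(np.arctan2(-(j[1]+.12),j[0]+.02)), np.hypot(j[0]+.02,j[1]+.12))
pts=[J(-.02,-.12,.048),J(.071,-.12,.015),J(.093,-.12,.015),J(-.1,.042,.1),J(-.1,-.042,.1),J(.085,.075,.06),J(.085,-.075,.06),J(-.02,.05,.078),J(-.02,-.05,.078)]+[J(x,y,.015) for x,y in L]
crop(T,230,170,380,300,5,'pics/topc1.png',pts)
crop(S,230,190,390,310,5,'pics/scenec1.png',pts)
# block top
P=[(c/5+230-.4,r/5+170-.4) for c,r in [(92,197),(357,153),(372,298),(120,337)]]
for p in P:
    w=onz(T,*p,.075);print('block',w,R.T@(w[:2]-t))
E
```

```text
8.396628088419819 [0.58494624 0.04990499] [[ 1.04164539 -1.69955888]
 [-0.71005243 -2.06694054]
 [-1.56746922  1.50639356]
 [ 1.23587626  2.26010585]]
8.609496873808522 [0.58082475 0.04652802] [[ 2.06277477 -0.67856417]
 [-0.62449639 -2.27641189]
 [-1.43827838  2.95497606]]
peg [ 0.58198739 -0.1492708   0.101     ] [-0.03201174 -0.19660874] 98.9110446698269 0.07754470152816355
peg [ 0.57845743 -0.15244538  0.101     ] [-0.03596743 -0.19923383] 101.39380309437314 0.08082672367257909
block [0.6342591  0.12476439 0.075     ] [0.0597156  0.06685608]
block [ 0.65865133 -0.00298483  0.075     ] [ 0.06519182 -0.06308566]
block [ 0.58769485 -0.01204602  0.075     ] [-0.00632724 -0.06168832]
block [0.56622317 0.10842194 0.075     ] [-0.00997745  0.06062373]
```

View pics/topc1.png

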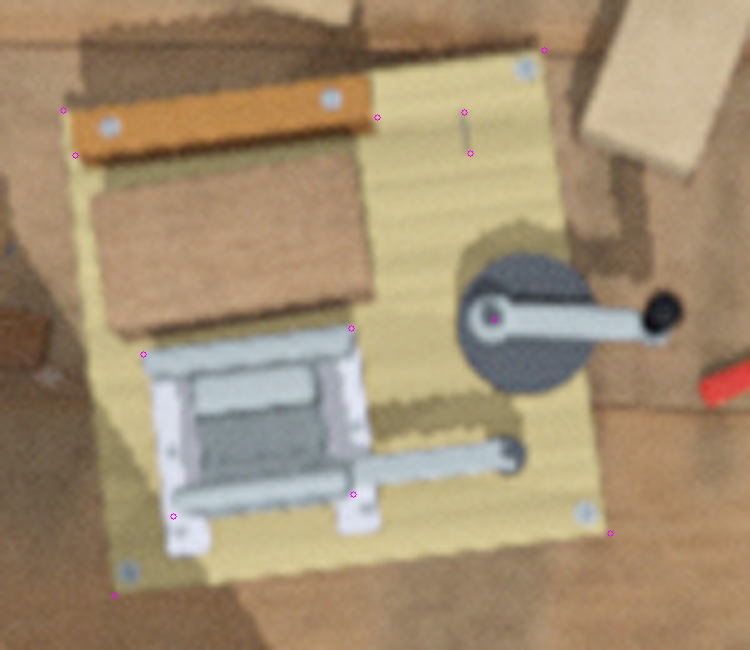

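View pics/scenec1.png

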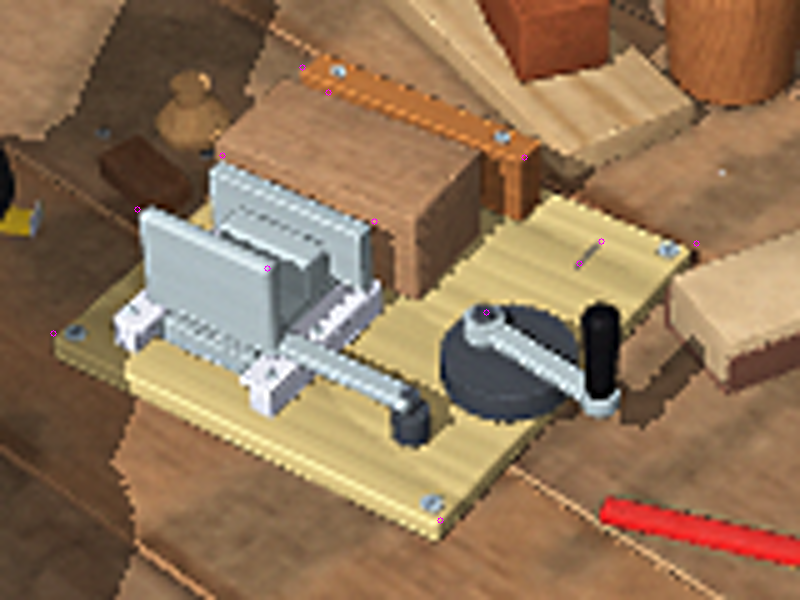

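Call:
play_rows(commands=[1, 10, -25, 5, 0, 0, 0, 1, 28, -75, 10, 0, 0, -5, 1, 46, -125, 15, 0, 0, -10, 1, 65, -178, 20, 0, 0, -15, 1, 84, -230, 20, 0, 0, -20, 1, 103, -282, 20, 0, 0, -25, 1, 122, -334, 20, 0, 0, -30, 1, 141, -386, 20, 0, 0, -35, 1, 158, -432, 20, 0, 0, -40, 1, 168, -460, 20, 0, 0, -42])

```text
t: 1.4
position: [0.4498, 0.2046, 0.2674]
eef_rot: [[-0.421, 0.907, -0.002], [0.907, 0.421, -0.002], [-0.001, -0.002, -1.0]]
wrist_force: [0.5, -0.1, 0.9]
opening: 0.0855
```

Call:
play_rows(commands=[1, 10, -25, 0, 0, 0, -2, 1, 28, -75, 0, 0, 0, -4, 1, 46, -125, 0, 0, 0, -6, 1, 65, -178, 0, 0, 0, -8, 1, 84, -230, 0, 0, 0, -10, 1, 103, -282, -10, 0, 0, -10, 1, 120, -330, -20, 0, 0, -10, 1, 130, -356, -30, 0, 0, -10, 1, 130, -356, -30, 0, 0, -10])

```text
t: 2.52
position: [0.5793, -0.1544, 0.2366]
eef_rot: [[-0.252, 0.968, -0.003], [0.968, 0.252, -0.003], [-0.002, -0.004, -1.0]]
wrist_force: [-0.4, 0.4, -0.1]
opening: 0.0848
```

Run:
```python
from rig import *
from h import *
o=get_obs();print(o['t'],o['position'],o['q'])
f=grab_frame('wrist');pickle.dump(f,open('w1.pkl','wb'))
crop(f,0,0,640,480,1,'pics/w1.png')
print(f['extrinsics'])
```

```text
2.525 [ 0.57931987 -0.15435215  0.23660376] [ -6.33097398  27.24174673  23.42365165 110.08081316 -14.45996357
  45.69834433  39.57866274]
[[ 0.9673488  -0.24527615 -0.06384277  0.56298511]
 [ 0.25341948  0.93221651  0.25836204 -0.08994338]
 [-0.00385477 -0.26610521  0.96393628  0.36179161]
 [ 0.          0.          0.          1.        ]]
```

View pics/w1.png

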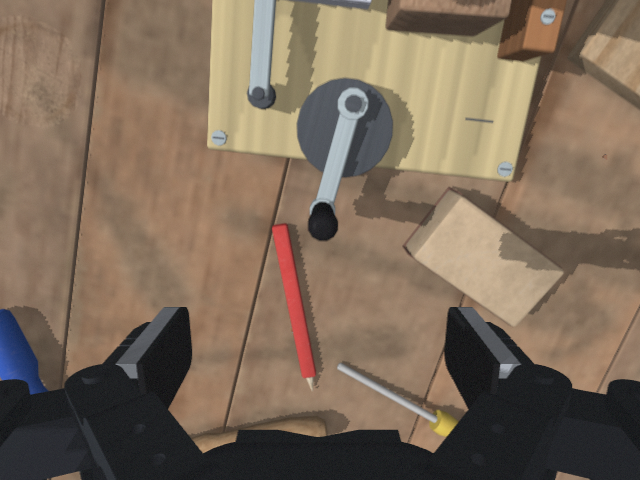

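Run:
```python
from h import *
f=pickle.load(open('w1.pkl','rb'))
hub=onz(f,353,103,.05);peg=onz(f,323,226,.101);base=onz(f,322,206,.046)
l1=onz(f,465.5,119,.015);l2=onz(f,493,121.5,.015);c1=onz(f,208,147,.015);c2=onz(f,516,181.5,.015)
for n,p in dict(hub=hub,peg=peg,base=base,l1=l1,l2=l2,c1=c1,c2=c2).items(): print(n,np.round(p,4))
L=[(-.02,-.12),(.071,-.12),(.093,-.12),(-.13,-.165),(.12,-.165)]
th,t,R,res=fit(L,[hub,l1,l2,c1,c2]);print(np.degrees(th),t,res)
for p in(peg,base):
  j=R.T@(p[:2]-t);print(j,np.degrees(np.arctan2(-(j[1]+.12),j[0]+.02)), np.hypot(j[0]+.02,j[1]+.12))
```

```text
hub [ 0.582  -0.0704  0.05  ]
peg [ 0.5809 -0.1492  0.101 ]
base [ 0.5799 -0.147   0.046 ]
l1 [ 0.6725 -0.0574  0.015 ]
l2 [ 0.6939 -0.0537  0.015 ]
c1 [ 0.4815 -0.1296  0.015 ]
c2 [ 0.7288 -0.0931  0.015 ]
8.423376720037705 [0.58499842 0.05174036] [[ 0.80969471  0.52184993]
 [ 0.35943646  0.84437098]
 [ 0.67894317  0.39484546]
 [-0.94769151 -0.93187238]
 [-0.90038283 -0.829194  ]]
[-0.03353708 -0.19820189] 99.82082223655813 0.0793649055526035
[-0.03412165 -0.19585337] 100.5460392845894 0.07715669028333358
```

Call:
play_rows(commands=[-0.1, 1, 4, -20, 0, 0, 0, -0.1, 1, 4, -45, 0, 0, 0, -0.1, 1, 4, -65, 0, 0, 0, -0.1, 1, 4, -85, 0, 0, 0, -0.1, 1, 4, -95, 0, 0, 0, -0.1, 1, 4, -95, 0, 0, 0])

```text
t: 3.32
position: [0.5799, -0.1467, 0.1416]
eef_rot: [[-0.256, 0.967, -0.005], [0.967, 0.256, -0.0], [0.001, -0.004, -1.0]]
wrist_force: [-0.0, -0.3, 1.1]
opening: 0.0382
```

Run:
```python
from rig import *
from h import *
o=get_obs();print(o['t'],o['position'],o['opening'])
f=grab_frame('wrist')
crop(f,0,0,640,480,1,'pics/w2.png')
```

```text
3.325 [ 0.57992392 -0.14673584  0.14155552] 0.038189691155187264
```

View pics/w2.png

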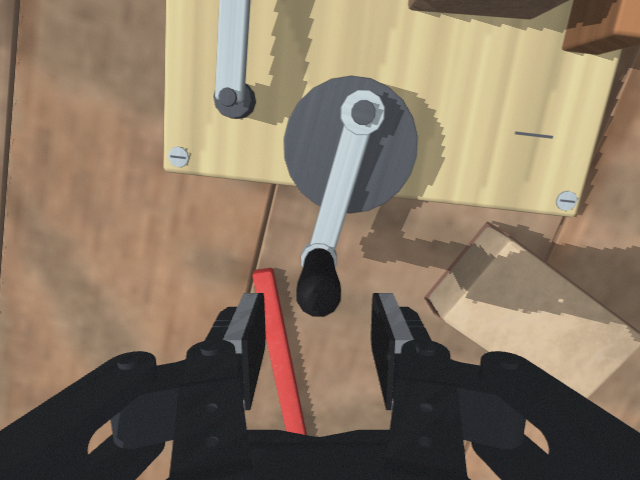

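Call:
play_rows(commands=[-0.1, 0, -4, -20, 0, 0, 0, -0.1, 0, -4, -40, 0, 0, 0, -0.1, 0, -4, -55, 0, 0, 0, -0.2, 0, -4, -57, 0, 0, 0, -0.25, 0, -4, -57, 0, 0, 0])

```text
t: 4.0
position: [0.5806, -0.1515, 0.0852]
eef_rot: [[-0.256, 0.967, -0.003], [0.967, 0.256, -0.001], [0.0, -0.003, -1.0]]
wrist_force: [-0.3, 1.3, 0.1]
opening: 0.0324
```

Run:
```python
from rig import *
from h import *
o=get_obs();print(o['t'],o['position'],o['opening'],o['wrist_force'])
f=grab_frame('wrist')
crop(f,0,0,640,480,1,'pics/w3.png')
p=np.array(o['position']);hub=np.array([.5825,-.0705])
for ph in range(100,-1,-10):
    a=np.radians(8.4-ph); w=hub+.08*np.array([np.cos(a),np.sin(a)]); print(ph,np.round((w-p[:2])*1000,1), np.round(np.r_[np.cos(a+np.pi/2),np.sin(a+np.pi/2)],2))
```

```text
4.0 [ 0.580557   -0.15146405  0.08515178] 0.03236284058699623 [-0.29715262  1.30525536  0.07257746]
100 [-0.3  1. ] [ 1.   -0.03]
90 [13.6  1.8] [0.99 0.15]
80 [27.2  5.1] [0.95 0.32]
70 [40.  10.6] [0.88 0.48]
60 [51.6 18.3] [0.78 0.62]
50 [61.8 27.8] [0.66 0.75]
40 [70.1 39. ] [0.52 0.85]
30 [76.3 51.5] [0.37 0.93]
20 [80.3 64.9] [0.2  0.98]
10 [81.9 78.7] [0.03 1.  ]
0 [81.1 92.7] [-0.15  0.99]
```

View pics/w3.png

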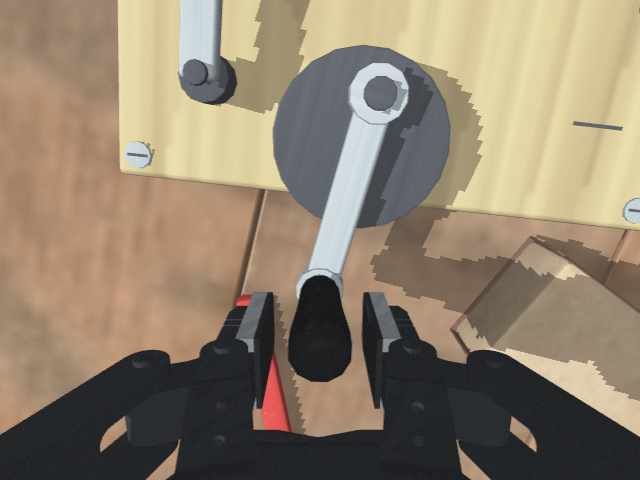

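Call:
play_rows(commands=[-0.25, 6.6, 1, 0, 0, 0, 3, -0.25, 13.6, 2, 0, 0, 0, 7, -0.25, 20.5, 3, 0, 0, 0, 11, -0.25, 27, 5, 0, 0, 0, 15, -0.25, 34, 7.5, 0, 0, 0, 19, -0.25, 40, 10.5, 0, 0, 0, 23, -0.25, 46, 14, 0, 0, 0, 27, -0.25, 51.5, 18, 0, 0, 0, 31, -0.25, 57, 23, 0, 0, 0, 35, -0.25, 62, 28, 0, 0, 0, 38])

```text
t: 5.3
position: [0.6416, -0.1273, 0.086]
eef_rot: [[-0.798, 0.603, -0.003], [0.603, 0.798, -0.006], [-0.001, -0.007, -1.0]]
wrist_force: [-3.0, -6.2, -0.1]
opening: 0.0322
```

Run:
```python
from rig import *
from h import *
o=get_obs();print(o['t'],o['position'],o['opening'],o['wrist_force'],o['q'])
f=grab_frame('wrist')
crop(f,0,0,640,480,1,'pics/w4.png')
p=np.array(o['position']);hub=np.array([.5825,-.0705])
for ph in range(50,-11,-5):
    a=np.radians(8.4-ph); w=hub+.08*np.array([np.cos(a),np.sin(a)]); print(ph,np.round((w-p[:2])*1000,1))
```

```text
5.3 [ 0.64162826 -0.12732552  0.08602027] 0.032172251355760934 [-3.01636658 -6.18606855 -0.10429466] [  1.94930008  40.66935055   7.58706548 107.44299524  -8.47909112
  32.55238598  67.78627106]
50 [0.7 3.7]
45 [5.1 9.1]
40 [ 9.  14.9]
35 [12.4 21. ]
30 [15.3 27.4]
25 [17.5 34. ]
20 [19.2 40.7]
15 [20.3 47.6]
10 [20.8 54.6]
5 [20.7 61.6]
0 [20.  68.5]
-5 [18.7 75.4]
-10 [16.8 82.1]
```

View pics/w4.png

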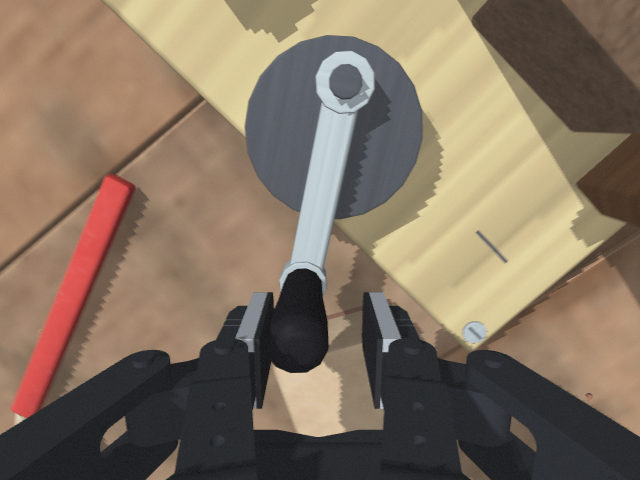

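Call:
play_rows(commands=[-0.25, 5, 9, 0, 0, 0, 3, -0.25, 9, 15, 0, 0, 0, 7, -0.25, 12.5, 21, 0, 0, 0, 11, -0.25, 15, 27.5, 0, 0, 0, 15, -0.25, 17.5, 34, 0, 0, 0, 19, -0.25, 19, 41, 0, 0, 0, 23, -0.25, 20, 47.5, 0, 0, 0, 27, -0.25, 21, 54.5, 0, 0, 0, 31, -0.25, 21, 61.5, 0, 0, 0, 35, -0.25, 21, 61.5, 0, 0, 0, 37])

```text
t: 6.6
position: [0.666, -0.0674, 0.0868]
eef_rot: [[-1.0, -0.002, 0.007], [-0.002, 1.0, -0.009], [-0.007, -0.009, -1.0]]
wrist_force: [2.9, -3.3, -2.0]
opening: 0.0317
```

Run:
```python
from rig import *
from h import *
o=get_obs();print(o['t'],o['position'],o['opening'],o['wrist_force'])
f=grab_frame('wrist');pickle.dump(f,open('w5.pkl','wb'))
crop(f,0,0,640,480,1,'pics/w5.png')
f=grab_frame('top');pickle.dump(f,open('t5.pkl','wb'))
crop(f,230,170,380,300,5,'pics/t5.png')
```

```text
6.6 [ 0.66595918 -0.06740203  0.08683745] 0.03174399472111256 [ 2.89090768 -3.33805446 -2.02862793]
```

View pics/w5.png

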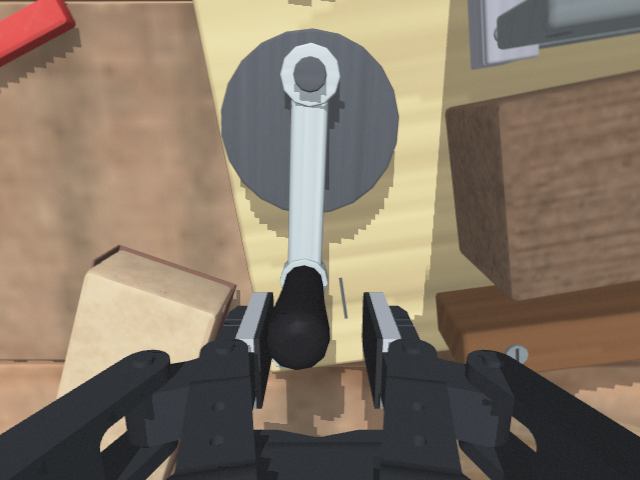

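View pics/t5.png

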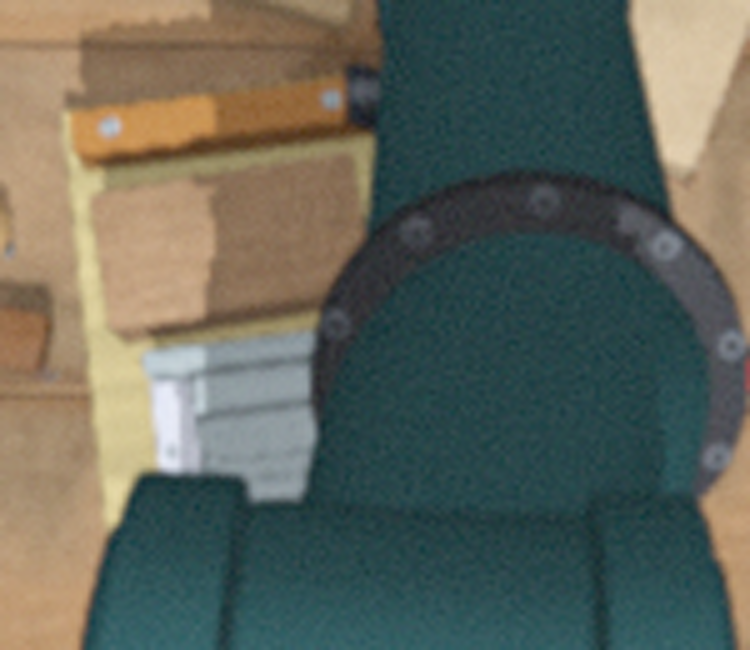

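```bash
cat >> h.py <<'E'
TH=np.radians(8.42);RJ=np.array([[np.cos(TH),-np.sin(TH)],[np.sin(TH),np.cos(TH)]]);TJ=np.array([.585,.0512])
def W2J(p): return RJ.T@(np.asarray(p)[:2]-TJ)
E
python3 - <<'E'
from h import *
f=pickle.load(open('w5.pkl','rb'))
hub=onz(f,310,74,.05);pegs=[onz(f,299,342,.101),onz(f,304,274,.046)]
l1=onz(f,341,279,.015);l2=onz(f,346,318,.015)
for p in[hub,l1,l2]+pegs: print(W2J(p),p)
h=W2J(hub);a0=np.array([-.02,-.12])
l=W2J(l2)-W2J(l1);print('line',np.degrees(np.arctan2(-l[1],l[0])))
for p in pegs:
    for b in(h,a0):
        j=W2J(p)-b;print(np.degrees(np.arctan2(-j[1],j[0])),np.hypot(*j))
E
```

```text
[-0.02087102 -0.12079986] [ 0.58204246 -0.0713539   0.05      ]
[ 0.0710122  -0.12008288] [ 0.67283031 -0.05719035  0.015     ]
[ 0.0921902  -0.12028836] [ 0.69381014 -0.05429255  0.015     ]
[ 0.05568484 -0.13417268] [ 0.65973131 -0.07337263  0.101     ]
[ 0.05482529 -0.13477412] [ 0.6589691  -0.07409345  0.046     ]
line 0.5558933446607827
9.908485656351623 0.07771507725597117
10.606322104329413 0.0770003918622769
10.459589448401225 0.0769753998428232
11.16928294050155 0.0762699076824994
```

Call:
play_rows(commands=[-0.25, 0, 5, 0, 0, 0, 3, -0.25, -0.5, 10, 0, 0, 0, 5, -0.25, -1, 12, 0, 0, 0, 6, -0.25, -1, 12, 0, 0, 0, 6])

```text
t: 7.2
position: [0.6653, -0.0573, 0.0869]
eef_rot: [[-0.995, -0.104, 0.009], [-0.104, 0.995, -0.01], [-0.007, -0.01, -1.0]]
wrist_force: [2.0, -4.4, -4.3]
opening: 0.0321
```

Run:
```python
from rig import *
from h import *
o=get_obs();print(o['t'],o['position'],o['opening'],o['wrist_force'])
f=grab_frame('wrist');pickle.dump(f,open('w6.pkl','wb'))
crop(f,0,0,640,480,1,'pics/w6.png')
```

```text
7.2 [ 0.66526431 -0.05733252  0.08692754] 0.032075595941223514 [ 1.96205445 -4.40158451 -4.3077093 ]
```

View pics/w6.png

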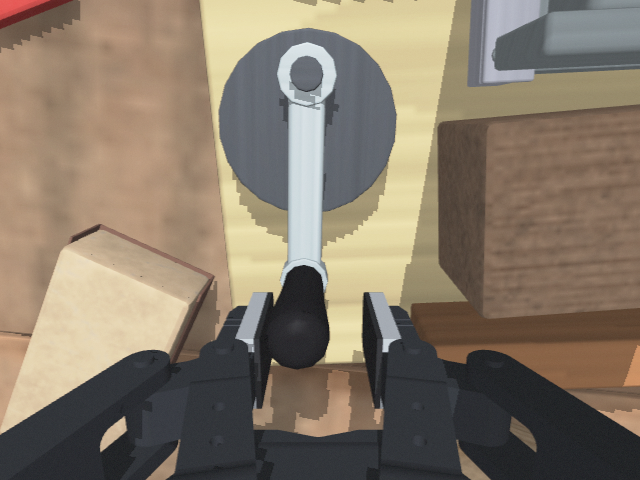

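Run:
```python
from h import *
f=pickle.load(open('w6.pkl','rb'))
hub=onz(f,306,73,.05);pegs=[onz(f,299,341,.101),onz(f,303,274,.046)]
h=W2J(hub);print(h);a0=np.array([-.02,-.12])
for p in pegs:
    for b in(h,a0):
        j=W2J(p)-b;print(W2J(p),np.degrees(np.arctan2(-j[1],j[0])),np.hypot(*j))
```

```text
[-0.02096237 -0.12080321]
[ 0.05665724 -0.12481222] 2.9566668645531884 0.0777230760992533
[ 0.05665724 -0.12481222] 3.592074279304275 0.0768081409526062
[ 0.05618242 -0.12602546] 3.872679212920743 0.07732134579040091
[ 0.05618242 -0.12602546] 4.522253333396727 0.0764203334172174
```

Call:
play_rows(commands=[-0.25, 0.5, -5, 0, 0, 0, 0, -0.25, 0.5, -6, 10, 0, 0, 0, -0.25, 0.5, -6, 40, 0, 0, 0, -0.25, 0, -6, 80, 0, 0, 0, -0.5, -20, 5, 105, 0, 0, 2, -1, -60, 20, 110, 0, 0, 2, -1, -110, 45, 110, 0, 0, 2, -1, -160, 68, 110, 0, 0, 2, -1, -200, 85, 110, 0, 0, 2, -1, -212, 89, 105, 0, 0, 2])

```text
t: 8.5
position: [0.4504, 0.0334, 0.1927]
eef_rot: [[-0.99, -0.142, 0.008], [-0.142, 0.99, -0.008], [-0.007, -0.009, -1.0]]
wrist_force: [0.1, -0.4, 0.1]
opening: 0.0001
```

Run:
```python
from rig import *
from h import *
o=get_obs();print(o['t'],o['position'],o['opening'],o['wrist_force'],o['q'])
f=grab_frame('wrist');pickle.dump(f,open('w7.pkl','wb'))
crop(f,0,0,640,480,1,'pics/w7.png')
f=grab_frame('scene');pickle.dump(f,open('s7.pkl','wb'))
crop(f,230,190,390,310,5,'pics/s7.png')
```

```text
8.5 [0.45038067 0.03343082 0.19274283] 6.145794725840051e-05 [ 0.12281026 -0.37733789  0.0889851 ] [ -6.16372359  19.52875934  -5.2263737  129.34892526   4.49301151
  30.91262513  83.20412929]
```

View pics/w7.png

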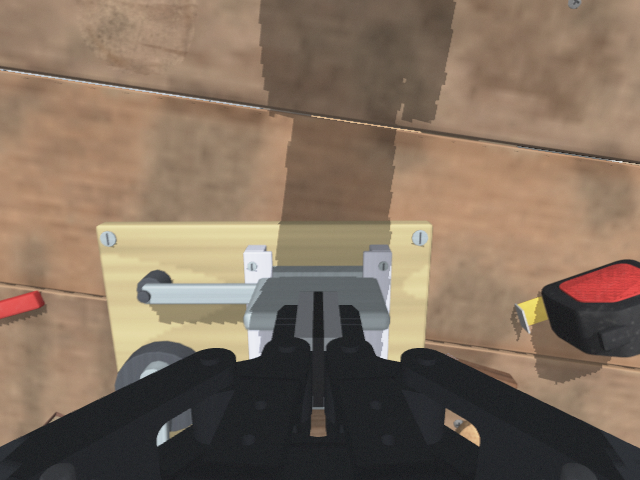

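View pics/s7.png

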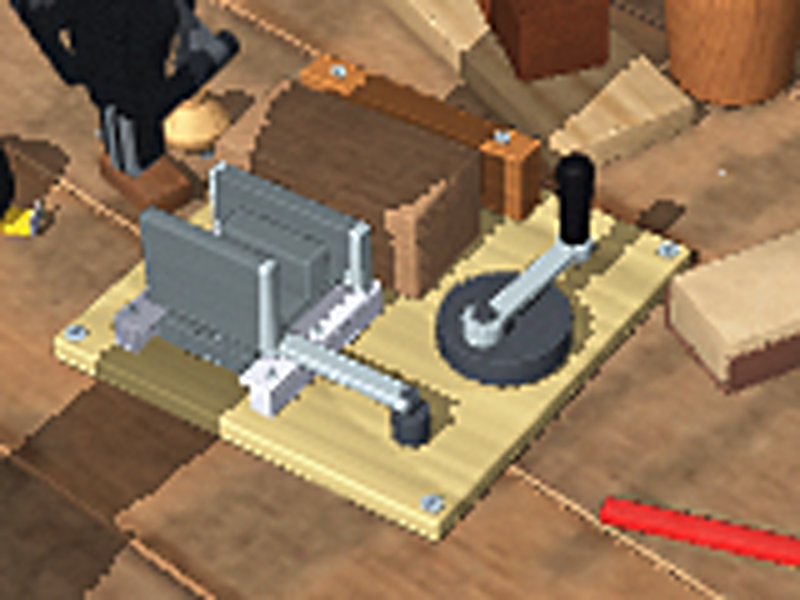

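Call:
play_rows(commands=[-1, 0, -1, -30, 0, 0, 0, -1, 0, -2, -65, 0, 0, 0, -1, 0, -2, -95, 0, 0, 0, -1, 0, -2, -112, 0, 0, 0, -1, 0, -2, -118, 0, 0, 0, -1, 0, -2, -118, 0, 0, 0])

```text
t: 9.35
position: [0.4533, 0.0304, 0.0741]
eef_rot: [[-0.99, -0.14, 0.009], [-0.14, 0.99, -0.009], [-0.008, -0.01, -1.0]]
wrist_force: [-0.1, 1.1, 0.4]
opening: -0.0001
```

Run:
```python
from rig import *
from h import *
o=get_obs();print(o['t'],o['position'],W2J(o['position']),o['wrist_force'])
f=grab_frame('scene')
crop(f,230,190,390,310,5,'pics/s8.png')
```

```text
9.35 [0.45329603 0.03041616 0.07411078] [-0.13332771 -0.00127462] [-0.11889893  1.05825599  0.36877837]
```

View pics/s8.png

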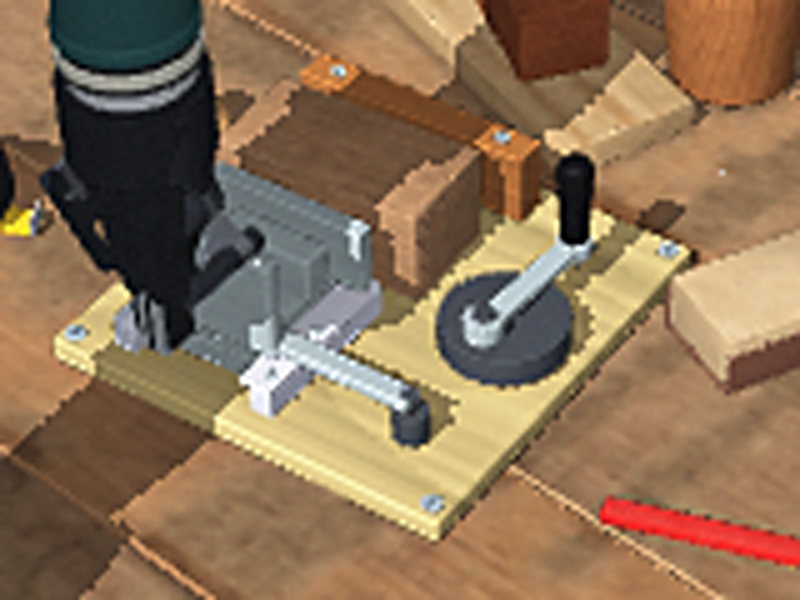

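Call:
play_rows(commands=[-1, 6, 1, 0, 0, 0, 0, -1, 11, 1.5, 0, 0, 0, 0, -1, 16, 2.5, 0, 0, 0, 0, -1, 21, 3, 0, 0, 0, 0, -1, 26, 4, 0, 0, 0, 0, -1, 31, 4.5, 0, 0, 0, 0, -1, 36, 5.5, 0, 0, 0, 0, -1, 40, 6, 0, 0, 0, 0, -1, 43, 6.5, 0, 0, 0, 0])

```text
t: 10.52
position: [0.4955, 0.0367, 0.0743]
eef_rot: [[-0.99, -0.139, 0.008], [-0.14, 0.99, -0.009], [-0.006, -0.01, -1.0]]
wrist_force: [-3.9, -1.1, 0.5]
opening: -0.0
```

Run:
```python
from rig import *
from h import *
o=get_obs();print(o['t'],o['position'],W2J(o['position']),o['wrist_force'])
f=grab_frame('scene')
crop(f,230,190,390,310,5,'pics/s9.png')
```

```text
10.525 [0.4955135  0.03672742 0.07428468] [-0.09064115 -0.00121323] [-3.90505656 -1.12990169  0.46035693]
```

View pics/s9.png

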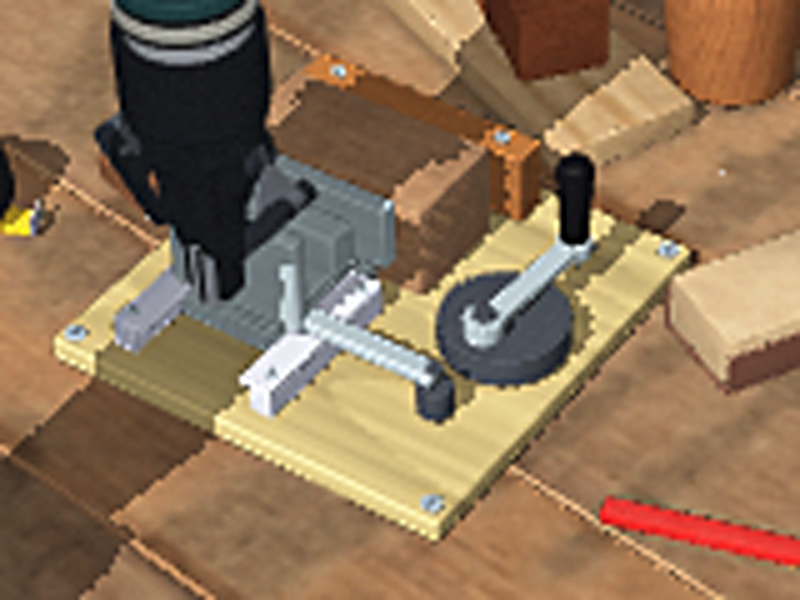

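Call:
play_rows(commands=[-1, 4, 0.5, 0, 0, 0, 0, -1, 8, 1, 0, 0, 0, 0, -1, 11, 1.5, 0, 0, 0, 0, -1, 13, 2, 0, 0, 0, 0, -1, 14, 2, 0, 0, 0, 0])

```text
t: 11.2
position: [0.5091, 0.0387, 0.0741]
eef_rot: [[-0.99, -0.139, 0.006], [-0.139, 0.99, -0.009], [-0.005, -0.01, -1.0]]
wrist_force: [-6.1, -0.8, 1.0]
opening: 0.0003
```

Call:
play_rows(commands=[-1, 1, 0.2, 0, 0, 0, 0, -1, 2, 0.3, 0, 0, 0, 0])

```text
t: 11.45
position: [0.5091, 0.0386, 0.074]
eef_rot: [[-0.99, -0.139, 0.002], [-0.139, 0.99, -0.01], [-0.001, -0.011, -1.0]]
wrist_force: [-7.9, -1.5, 3.7]
opening: 0.0001
```

Call:
play_rows(commands=[-1, 2, 0.3, 0, 0, 0, 0, -1, 4, 0.6, 0, 0, 0, 0, -1, 4, 0.6, 0, 0, 0, 0])

```text
t: 11.82
position: [0.5088, 0.0384, 0.0735]
eef_rot: [[-0.99, -0.139, -0.006], [-0.139, 0.99, -0.012], [0.008, -0.011, -1.0]]
wrist_force: [-9.9, -1.7, 2.2]
opening: 0.0001
```

Run:
```python
from rig import *
from h import *
o=get_obs();print(o['t'],o['position'],W2J(o['position']),o['wrist_force'])
f=grab_frame('scene')
crop(f,230,190,390,310,5,'pics/s10.png')
f=grab_frame('top')
crop(f,230,170,380,300,5,'pics/t10.png')
```

```text
11.825 [0.50879948 0.03836301 0.07352805] [-0.07725887 -0.00154071] [-9.92025813 -1.73532513  2.23633959]
```

View pics/s10.png

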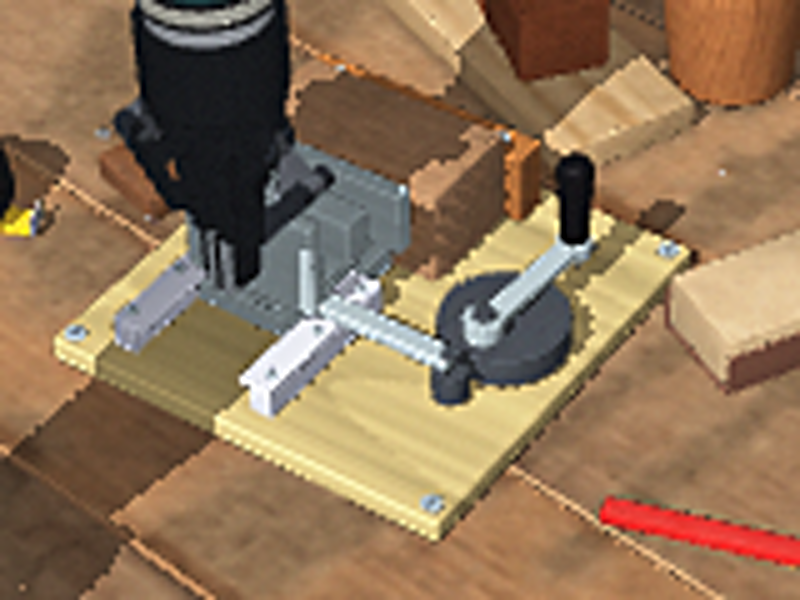

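View pics/t10.png

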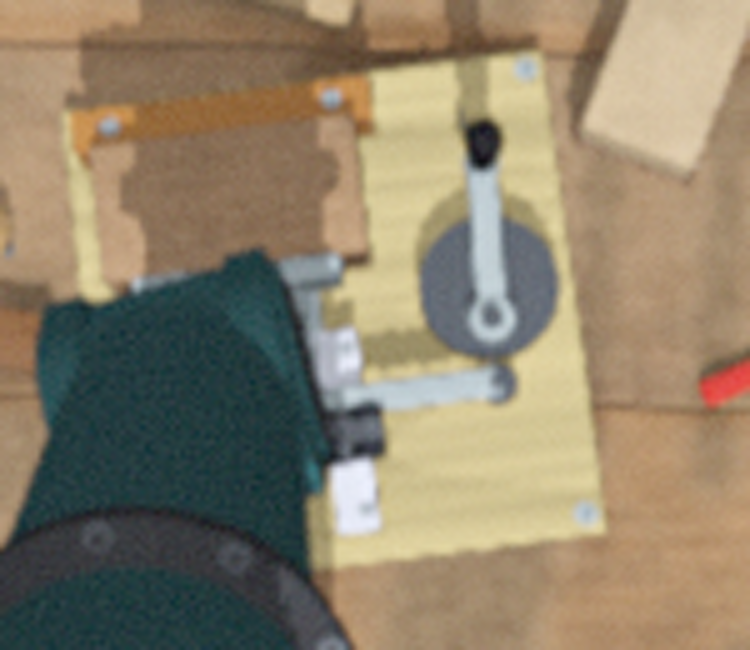

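Call:
play_rows(commands=[-1, -8, -1, 0, 0, 0, 0, -1, -20, -3, 0, 0, 0, 0, -1, -30, -4.5, 0, 0, 0, 0, -1, -40, -6, 30, 0, 0, 0, -1, -45, -6.5, 80, 0, 0, 0, -1, -50, -6.5, 130, 0, 0, 0, -1, -50, 50, 160, 0, 0, 0, -1, -50, 110, 160, 0, 0, 0, -1, -50, 170, 160, 0, 0, 0, -1, -50, 200, 160, 0, 0, 0])

```text
t: 13.18
position: [0.4585, 0.2427, 0.2341]
eef_rot: [[-0.99, -0.144, -0.004], [-0.144, 0.99, -0.009], [0.005, -0.009, -1.0]]
wrist_force: [0.2, -0.1, -0.2]
opening: 0.0002
```

Run:
```python
from rig import *
from h import *
o=get_obs();print(o['t'],o['position'],o['wrist_force'])
d={}
for n in('scene','top','wrist'): d[n]=grab_frame(n)
pickle.dump(d,open('f11.pkl','wb'))
crop(d['scene'],240,190,370,290,6,'pics/s11.png')
crop(d['top'],235,170,365,270,6,'pics/t11.png')
crop(d['wrist'],0,0,640,480,1,'pics/w11.png')
```

```text
13.175 [0.4585207  0.24267177 0.23412409] [ 0.16011581 -0.1362217  -0.24017027]
```

View pics/s11.png

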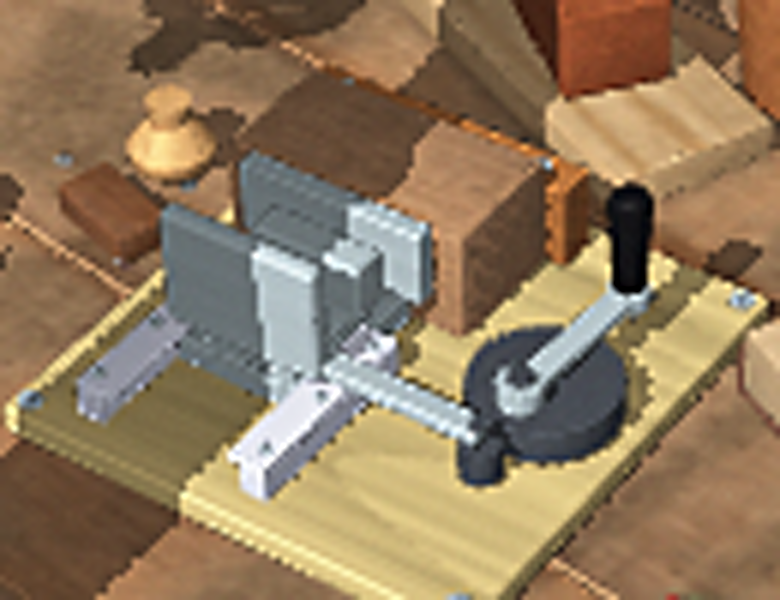

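View pics/t11.png

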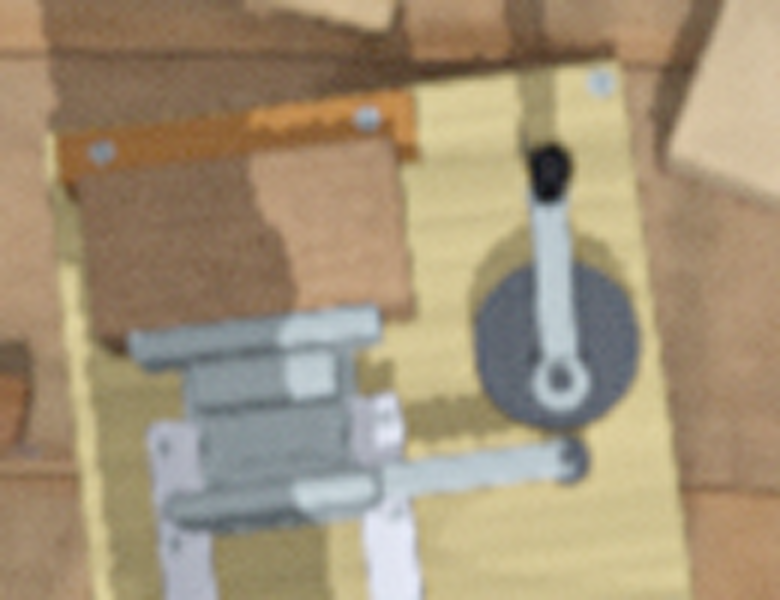

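View pics/w11.png

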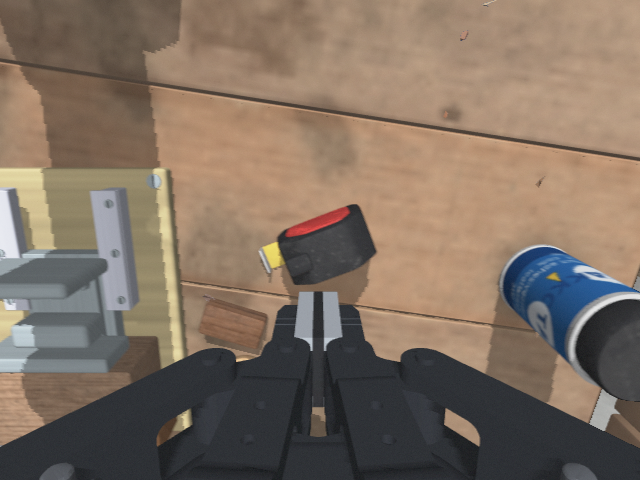

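Run:
```python
from h import *
a=pickle.load(open('f0.pkl','rb'));b=pickle.load(open('f11.pkl','rb'))
T0,T1=a['top'],b['top']
p0=lambda c,r:(c/5+230-.4,r/5+170-.4)
p1=lambda c,r:(c/6+235-.42,r/6+170-.42)
for n,q0,q1,z in [('jawR',(352,327),(380,308),.078),('jawL',(144,354),(131,333),.078),('roller',(510,455),(571,461),.049),('plateRearR',(350,493),(381,503),.1)]:
    j0=W2J(onz(T0,*p0(*q0),z));j1=W2J(onz(T1,*p1(*q1),z));print(n,j0.round(4),j1.round(4),(j1-j0).round(4))
bl=[(75,178),(392,138),(411,318)]
J=[W2J(onz(T1,*p1(*q),.075)) for q in bl];print('block',J)
print('front edge ang',np.degrees(np.arctan2(*( -(J[1]-J[0])))), 'side',np.degrees(np.arctan2((J[1]-J[2])[1],(J[1]-J[2])[0])))
st=[(65,185),(415,156)]
K=[W2J(onz(T1,*p1(*q),.06)) for q in st];print('stop',K)
# peg
pe=W2J(onz(T1,*p1(551,163),.101));h=W2J(onz(T1,*p1(561,380),.05));d=pe-h;print('cam',np.degrees(np.arctan2(-d[1],d[0])),np.hypot(*d))
S0,S1=a['scene'],b['scene']
s0=lambda c,r:(c/5+230-.4,r/5+190-.4); s1=lambda c,r:(c/6+240-.42,r/6+190-.42)
for n,q0,q1,z in [('jawRtop',(370,233),(431,227),.078),('plateRearR',(276,268),(321,268),.1),('plateL',(142,213),(165,209),.1)]:
    j0=W2J(onz(S0,*s0(*q0),z));j1=W2J(onz(S1,*s1(*q1),z));print(n,j0.round(4),j1.round(4),(j1-j0).round(4))
```

```text
jawR [-0.0198 -0.0518] [ 0.0148 -0.0509] [0.0346 0.0009]
jawL [-0.0202  0.0485] [0.0172 0.0492] [0.0375 0.0007]
roller [-0.088  -0.1201] [-0.0529 -0.1201] [ 0.0351 -0.    ]
plateRearR [-0.0998 -0.042 ] [-0.0652 -0.0426] [ 0.0346 -0.0006]
block [array([0.08375296, 0.06526022]), array([ 0.08402475, -0.06404453]), array([ 0.00968727, -0.06272008])]
front edge ang -0.12043148816126609 side -1.0207086610926475
stop [array([0.08491171, 0.07162051]), array([ 0.07889095, -0.0723734 ])]
cam 3.6192611233841028 0.07948827740654885
jawRtop [-0.0295 -0.0552] [ 0.0108 -0.0519] [0.0403 0.0033]
plateRearR [-0.0976 -0.0468] [-0.0584 -0.0438] [0.0392 0.003 ]
plateL [-0.1009  0.0366] [-0.0634  0.0365] [ 0.0375 -0.0002]
```

Call:
play_rows(commands=[-1, 20, -15, 10, 0, 0, 0, -1, 55, -45, 20, 0, 0, 0, -1, 95, -75, 30, 0, 0, 0, -1, 135, -105, 30, 0, 0, 0, -1, 175, -138, 30, 0, 0, 0, -1, 210, -165, 30, 0, 0, 0, -1, 225, -177, 30, 0, 0, 0, -1, 225, -177, 30, 0, 0, 0, -1, 225, -177, 30, 0, 0, 0])

```text
t: 14.45
position: [0.6817, 0.0648, 0.2633]
eef_rot: [[-0.989, -0.145, -0.007], [-0.145, 0.989, -0.01], [0.009, -0.009, -1.0]]
wrist_force: [-0.7, 0.0, -0.4]
opening: 0.0003
```

Run:
```python
from rig import *
from h import *
o=get_obs();print(o['t'],o['position'],o['wrist_force'])
f=grab_frame('wrist');pickle.dump(f,open('w12.pkl','wb'))
crop(f,0,0,640,480,1.25,'pics/w12.png')
```

```text
14.45 [0.68171082 0.06479603 0.26332066] [-0.72029364  0.00303906 -0.38707203]
```

View pics/w12.png

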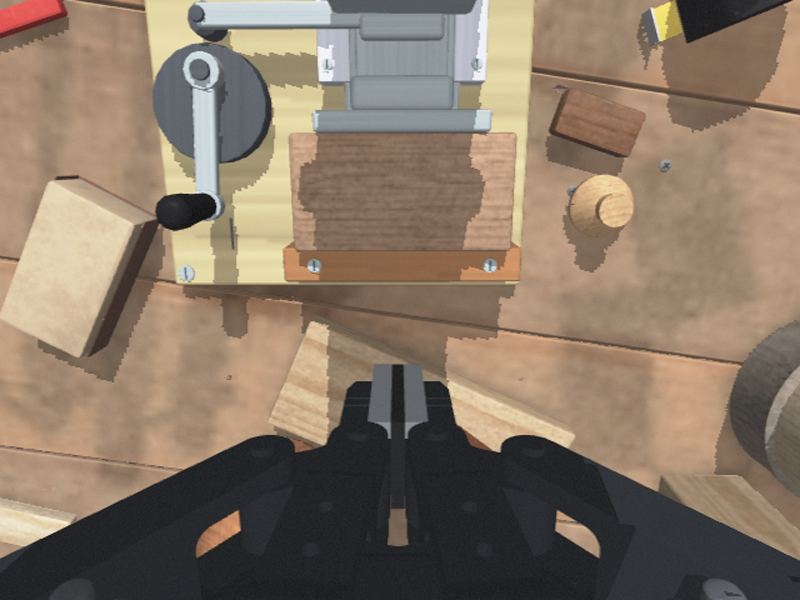

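Run:
```python
from h import *
f=pickle.load(open('w12.pkl','rb'))
g=lambda c,r,z:W2J(onz(f,(c+.5)/1.25-.5,(r+.5)/1.25-.5,z))
for n,c,r,z in [('bRR',289,135,.075),('bRL',517,132.5,.075),('bFR',293,250,.075),('bFL',513,250,.075),('stopR',285,250,.06),('stopL',520,250,.06),('jawR',313,131.5,.078),('jawL',491,131.5,.078),('stopfrontR',285,280,.06),('hub',200,69,.05),('peg foot',212,206,.046),('line end',234,248,.015)]: print(n,(1000*g(c,r,z)).round(1))
im=cv2.cvtColor(f['frame'],cv2.COLOR_RGB2BGR)[90:240,215:435]
cv2.imwrite('pics/w12c.png',cv2.resize(im,None,fx=3.5,fy=3.5,interpolation=cv2.INTER_CUBIC))
```

```text
bRR [ 17.7 -64.2]
bRL [16.4 64.3]
bFR [ 83.2 -65.2]
bFL [83.1 65.7]
stopR [ 85.7 -73.4]
stopL [85.5 73.2]
jawR [ 16.  -50.1]
jawL [16.  49.2]
stopfrontR [104.9 -74.4]
hub [ -20.8 -120.2]
peg foot [  59.7 -121.7]
line end [  91.7 -119.6]
```

View pics/w12c.png

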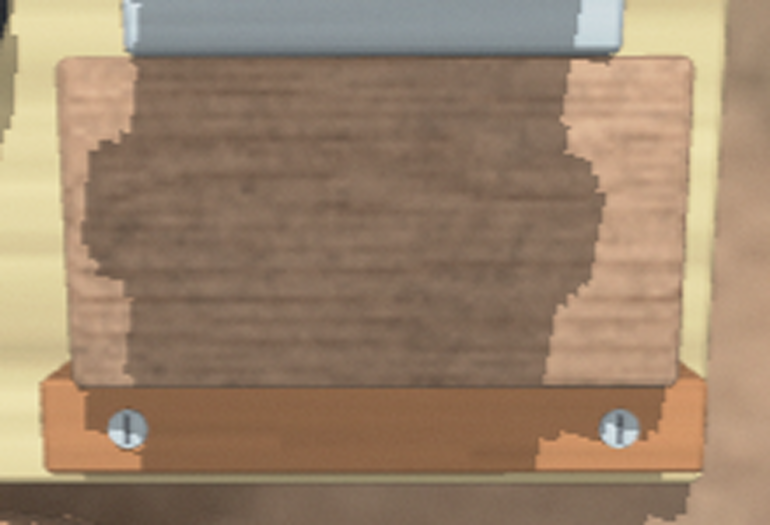

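Run:
```python
from rig import *
o=get_obs();print(o['t'],o['position'],o['joint_vel'])
print(finish_job())
```

```text
14.5 [0.68176544 0.06527817 0.26351369] [-0.35637125  0.02010852 -0.04494186 -0.33228615  0.2352634  -0.12189881
  0.07963139]
the job is handed in; nothing more can be done
None
```

I turned the cam to its low point, pushed the slide home and handed the job in at 14.5 s, with the arm hovering clear above the jig. No verdict is reported.

- **Cam:** I turned the lever peg round from about 100° with the part-open fingers straddling it. The last pictures put it 1 to 4° (0.02 to 0.06 rad) off the scribed line. The slide looked unmoved at that stage.
- **Slide and block:** I pushed the rear plate with shut fingers until it stalled. The wrist force was then about 10 N, below the 15 N limit on forcing the cam.
    - **Wrist view from above:** the jaw face is at jig x ≈ 16 mm, so the slide is about 36 to 37 mm forward. The block spans x ≈ 17 to 83 mm, flat between jaw and stop, parallel to the jaw and centred within about 1 mm in y.
    - **Disagreement:** my hand-picked corners in the coarser scene and top views put the slide anywhere from 34.6 to 40 mm. I relied on the stall and the wrist view. The roller also appears to stop about 4 mm short of the cam, which means the block, not the cam, stopped the slide.
- **Bystanders:** the arm passed well above the tools and scraps. Those I could see in the pictures looked undisturbed, but I did not measure each one.

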